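# Ram the bungs home in two pipe tubes

### The job

The two grey pipes on the bench are becoming storage tubes, and the tight wooden bung started in each must close its bottom end. Take the wooden rammer by its handle out of the steel pot and push the bung in the taller pipe all the way down until it bottoms out, and press it firmly against the floor of the pipe; then do the same in the shorter pipe. Finally stand the rammer, foot down, back in its pot and let go, leaving the other things on the bench where they are.

Things in the scene. Friction and masses are not known exactly. Their poses are not given: they have to be found in the camera images.
- pipe_tall_mouth (a point): The taller of two upright grey plastic pipes, each screwed to a 90 x 90 x 12 mm plywood foot fixed to the bench. Pipe 120 mm long, 53 mm outside, 44 mm inside, closed below by the foot (inner floor 12 mm above the bench). This point is the centre of its open mouth, 132 mm above the bench; z up.
- bung_tall (a joint): How deep the top face of the bung lies below the mouth of the taller pipe, in m: 0 = level with the mouth, 0.09 = bung on the inner floor (its top then 42 mm above the bench). The bung is a plain wooden disc filling the pipe's bore, 30 mm thick. It is a tight fit: it slides down under about 4 to 5 N, does not spring back and stays where it is left; at the floor it stops dead; a firm press there is some 15 N.
- pipe_short_mouth (a point): The shorter of two upright grey plastic pipes, each screwed to a 90 x 90 x 12 mm plywood foot fixed to the bench. Pipe 85 mm long, 53 mm outside, 44 mm inside, closed below by the foot (inner floor 12 mm above the bench). This point is the centre of its open mouth, 97 mm above the bench; z up.
- bung_short (a joint): How deep the top face of the bung lies below the mouth of the shorter pipe, in m: 0 = level with the mouth, 0.055 = bung on the inner floor (its top then 42 mm above the bench). The bung is a plain wooden disc filling the pipe's bore, 30 mm thick. It is a tight fit: it slides down under about 4 to 5 N, does not spring back and stays where it is left; at the floor it stops dead; a firm press there is some 15 N.
- rammer_grip (a point): Wooden rammer, a turned rod 190 mm long, 0.11 kg, which stands upright in the steel pot at the start: foot 32 mm in diameter and 25 mm high, shaft 20 mm, plain round handle 28 mm in diameter over the upper 64 mm. This point is on its axis in the middle of the handle, 160 mm above the flat underside of the foot; z runs along the rammer, up.
- rammer_foot (a point): Centre of the flat underside of the rammer's foot; z runs along the rammer towards its handle.
- pot_floor (a point): The rammer's pot: a short steel cup fixed to the bench on an 80 x 80 x 6 mm plate, 60 mm tall, 55 mm outside, 48 mm inside. This point is the centre of its inner floor, 8 mm above the bench; z up.
- tape: Bystander: ring of tape lying flat, 90 mm across, 25 mm high; origin at its underside.
- paint_can: Bystander: closed tin can, 72 mm across, 85 mm tall; origin at its underside.
- jar: Bystander: closed glass jar with steel cap, 64 mm across, 95 mm tall; origin at its underside.
- hammer: Bystander: hammer lying flat, roughly along x; origin at its underside.
- screwdriver: Bystander: screwdriver lying flat, roughly along x; origin at its underside.
- offcut: Bystander: block of timber, 60 x 160 x 40 mm high, its length roughly along y; origin at its underside.
- spray: Bystander: aluminium can standing upright, 60 mm across, 160 mm tall; origin at its underside.
Things that resemble listed ones, but are neither listed nor needed, are in the scene too. What is shaped like the part that bears pot_floor but orange, pink or turquoise is not meant.

How it is judged:
By the outcome, as a careful person would: the job done as asked, in the order asked, and still so for the second after the job is handed in, with the robot touching nothing.
It also fails if it takes over 67 s, if anything falls off the work surface, if the arm or the gripper's body presses on something with over 40 N, if the wrist force passes 120 N, or if a joint passes its speed limit or range.

### The arm

A 6-joint arm with a two-finger parallel gripper is mounted at the origin on the work surface. World frame = base frame: x ahead of the robot, y to its left, z up, the work surface at z = 0. Lengths are in mm, angles in rad, forces in N, time in s.
With the tool pointing down it reaches from about 275 to 750 mm from the base axis. Payload 10.2 kg.
Tool frame: the origin (TCP) lies at the very end of the fingers, on their centre line; the grasp point (between the pads) lies 19 mm behind it (ctrl.pinch_z is the distance from the TCP to the grasp point, in mm); y points along the fingers, z is the direction in which the jaws open and shut, and the axes are right-handed (so a half turn about y gives the same grasp; the last joint's range is limited). The gripper opens to 85 mm and grips with 20 to 120 N. Pads are 22 mm wide; open, the fingers measure 114 mm over their backs; the gripper's body (76 mm by 85 mm) begins 54 mm behind the grasp point. The pads swing forward as they close: fully open they stand 13 mm farther back than shut.
Start: joints at [-1.345, 0.313, 1.498, -0, 1.331, -0.223], TCP at [227.778, -473.02, 231.294] pointing down, gripper open.
Joint ranges: [-2.94, 2.94], [-0.97, 2.17], [0.19, 2.56], [-1.23, 4.37], [0.02, 3.11], [-2.88, 2.88]. Speed limits (rad/s): [2.39, 2.39, 3.01, 3.14, 3.14, 3.14].

### API

Orientations are given as a unit quaternion [w, x, y, z].
In Python, from rig import sense, eyes, ctrl gives the robot as it stands. The module is installed in compiled form; this text tells all that it offers.
- The arm moves only by the shell command python3 -m handwheel 'ROWS' [FORCE]. ROWS is JSON, a list of rows, each an object of numbers: "grip": the finger opening in mm, from 0 to 85.4; "tx", "ty", "tz": the shift along the tool's x, y, z in mm; "wx", "wy", "wz": the turn, a rotation vector about the tool's x, y, z in rad. In form: [{"grip": .., "tx": .., "ty": .., "tz": .., "wx": .., "wy": .., "wz": ..}, ...]. A call has 1 to 10 rows; each row shifts and turns the commanded pose from where the row before left it, along the tool's axes as they then stand; what a row does not reach is not made up. A row lasts 1/12 s, in which the tool goes at most 41.7 mm and 7.16 degrees, less where a joint would pass 70% of its speed; a pose out of reach is approached as far as the arm can. A call is refused whole if a number of a shift passes 41.7 or a number of a turn 0.125, either way. A call with a gripper value outside its range is refused whole. The fingers move at their own pace and stop on an object; FORCE is the grip in N (left out, the last holds). Time passes only in rows, so rows that do not move let the fingers close. It gives the time, the measured TCP pose, the force and the opening at its end, in the units of the state.
- sense(): the state, without advancing time (a new reading comes with each control period).
- eyes.capture(name): name is "scene" or "top" or "wrist"; returns a dict with "pixels" (400x640x3 uint8, red, green, blue), "mtx" (3x3 intrinsics, pixels), "R" (3x3) and "t" (3): a world point X has camera coordinates R X + t. Camera axes: x right, y down, z forward; pixel columns grow to the right and rows downward; lengths in mm; the calibration is good to about 2 mm. A picture is of the moment at which its call begins. There is no depth.
- ctrl.finish_job(): hands the job in, once; it reports no verdict.
The state is a dict: "time_s": time; "joints": joint angles; "dq": joint speeds; "tau": joint torques, N m; "eef_pos": TCP position; "ee_rot": TCP orientation; "force": force on the tool from outside, world axes, zero at the start; "wrist_torque": the same for the moment, N m; "grip_width": opening from 0.0 (shut) to 1.0 (fully open).
Only numpy, scipy, OpenCV 4.12 (cv2) and the standard library are available. Lean on these libraries where they do the work, as an engineer would, in place of code of your own. Each camera call takes 0.05 s, during which the arm holds its last target.

## Working session

There is one attempt and no reset: what is moved stays moved. The work goes in short steps, Python scripts to look and compute and a shell command to move; the robot and the scene stay as the last step left them, time stands still between calls to the robot, and variables do not carry over. Pictures are saved under pics/ and viewed, and the job is handed in when it is done.

```bash
mkdir -p pics; cat > h.py <<'E'
from rig import sense, eyes, ctrl
import numpy as np, cv2
def cap(n,f):
    d=eyes.capture(n); cv2.imwrite('pics/'+f,cv2.cvtColor(d['pixels'],cv2.COLOR_RGB2BGR)); 
    np.savez('pics/'+f[:-4]+'.npz',**d); return d
def load(f): return np.load('pics/'+f+'.npz')
def ray(d,u,v):
    R=np.array(d['R']);t=np.array(d['t']).ravel();c=-R.T@t
    r=R.T@np.linalg.inv(d['mtx'])@np.array([u,v,1.]);return c,r/np.linalg.norm(r)
def onz(d,u,v,z):
    c,r=ray(d,u,v);return c+r*(z-c[2])/r[2]
def tri(*a):
    A=np.zeros((3,3));b=np.zeros(3);L=[ray(*x) for x in a]
    for c,r in L:
        P=np.eye(3)-np.outer(r,r);A+=P;b+=P@c
    X=np.linalg.solve(A,b);return X,[np.linalg.norm(np.cross(X-c,r)) for c,r in L]
def proj(d,X):
    p=d['mtx']@(d['R']@np.array(X,float)+np.array(d['t']).ravel());return p[:2]/p[2]
E
python3 - <<'E'
from h import *
for n in ['scene','top','wrist']: d=cap(n,n+'0.png'); print(n,-d['R'].T@d['t'].ravel(),d['R'][2])
s=sense();print({k:np.round(v,3) for k,v in s.items()}, ctrl.pinch_z)
E
```

```text
scene [1542.38876898  429.76036896  894.69360699] [-0.72730757 -0.33861693 -0.59696086]
top [ 394.77777764    2.01437795 1546.71138123] [ 0.13934683 -0.00501103 -0.99023096]
wrist [ 289.3652918  -442.88273354  373.96017955] [-0.24290015 -0.11528264 -0.96317674]
{'time_s': np.float64(0.15), 'joints': array([-1.345,  0.313,  1.498,  0.   ,  1.331, -0.223]), 'dq': array([ 0.001, -0.   , -0.001,  0.001, -0.   , -0.002]), 'tau': array([ 1.0000e-03, -4.1237e+01, -2.5980e+01, -0.0000e+00,  3.0000e-03,
       -0.0000e+00]), 'eef_pos': array([ 227.761, -472.819,  230.876]), 'ee_rot': array([ 0.157, -0.157,  0.69 , -0.689]), 'force': array([ 0.246, -0.054,  0.217]), 'wrist_torque': array([0.045, 0.038, 0.003]), 'grip_width': np.float64(1.001)} 18.700000000000003
```

View pics/scene0.png

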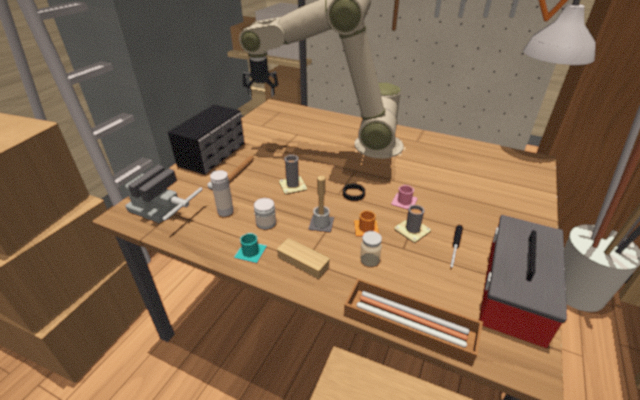

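View pics/top0.png

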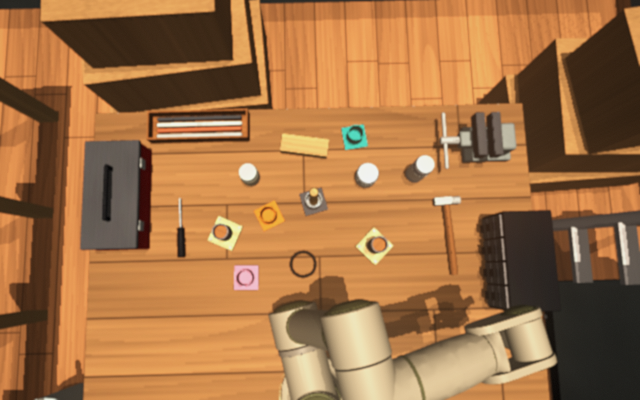

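View pics/wrist0.png

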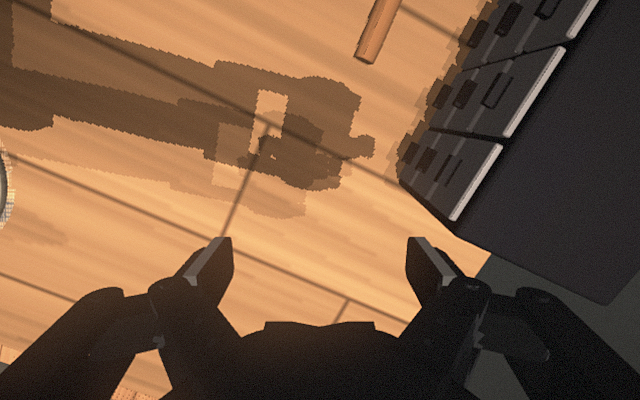

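Scene view: the rammer stands in the steel pot at about (320,218). The dark grey pipes are at (292,172) and (414,220), on pale feet. Top view: pot at (314,200), pipes at (376,245) and (224,233).

Could be taken for the pot (top px): grey (314,200), orange (268,215), pink (246,277), turquoise (354,135). I choose the grey one, which also holds the rammer. I'll check it in close crops.

```bash
python3 - <<'E'
from h import *
def cr(f,u,v,r): 
    im=cv2.imread('pics/'+f+'.png')[v-r:v+r,u-r:u+r]; return cv2.resize(im,(380,285*4//3 if 0 else 380)[:2],interpolation=cv2.INTER_NEAREST)
a=np.hstack([cr('top0',314,200,25),cr('scene0',320,205,38)])
cv2.imwrite('pics/c1.png',a)
a=np.hstack([cr('top0',376,245,25),cr('top0',224,233,25)])
cv2.imwrite('pics/c2.png',a)
a=np.hstack([cr('scene0',292,172,30),cr('scene0',414,220,30)])
cv2.imwrite('pics/c3.png',a)
E
```

```text
(no output)
```

View pics/c1.png

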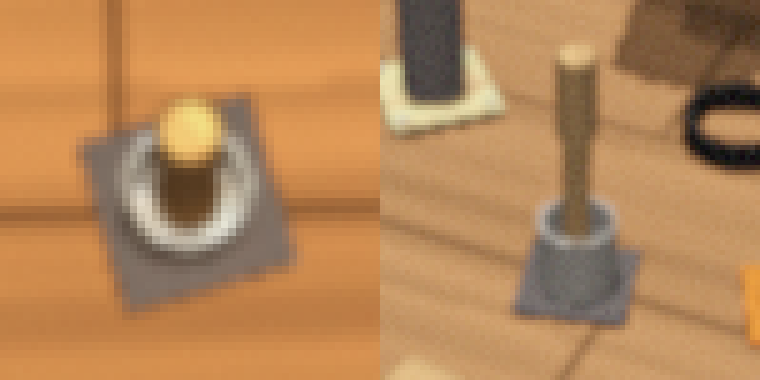

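View pics/c2.png

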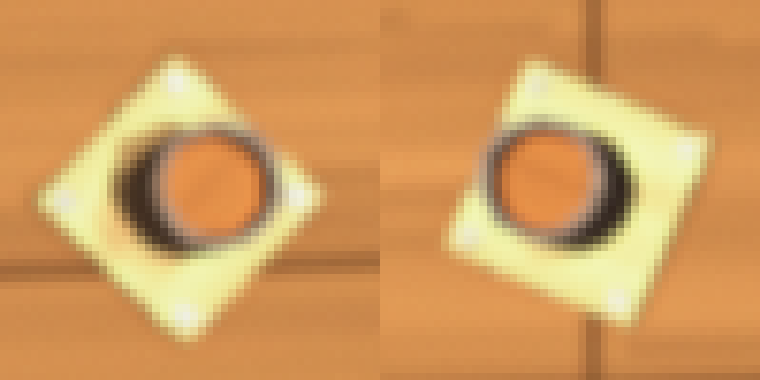

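View pics/c3.png

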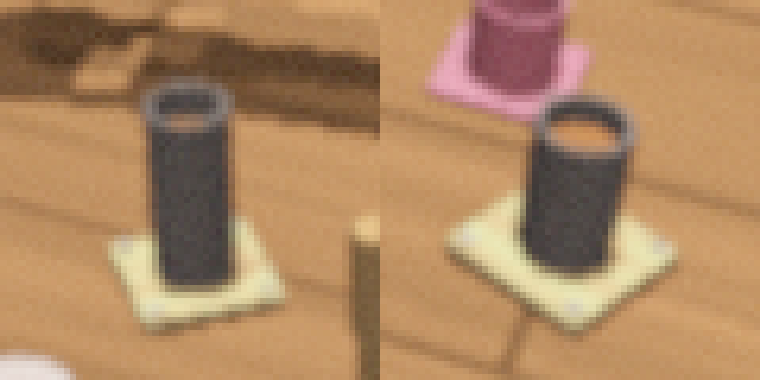

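Crops: the steel pot with the rammer is confirmed (grey plate, steel rim). The taller pipe is the right-hand one in the top view, which is the left one in the scene view. Next I triangulate.

```bash
python3 - <<'E'
from h import *
T=load('top0');S=load('scene0')
for n,t,s,z in [('ramtop',(313.5,191.6),(320.5,177.5),198),('tall',(378.8,244),(291,157.9),132),('short',(220,232),(415.9,209.2),97),('potrim',(313.5,199.2),(320.8,211.3),60)]:
    X,e=tri((T,*t),(S,*s));print(n,X.round(1),np.round(e,1),onz(T,*t,z).round(1),onz(S,*s,z).round(1))
for n,p,z in [('spray',(425,161),160),('jar',(248,175),95),('paint',(367,174),85),('potplate',(314,201),6),('tape',(303,264),25)]: print(n,onz(T,*p,z).round(0))
s=sense()
from scipy.spatial.transform import Rotation as Ro
q=s['ee_rot'];print(Ro.from_quat([q[1],q[2],q[3],q[0]]).as_matrix().round(3))
E
```

```text
ramtop [617.1  -6.4 197.1] [1.3 1.3] [616.4  -5.1 198. ] [618.7  -7.1 198. ]
tall [ 459.9 -203.6  132.3] [2. 2.] [ 459.  -201.8  132. ] [ 459.9 -205.9  132. ]
short [512.  293.   92.8] [0.8 0.8] [511.5 292.9  97. ] [517.8 292.9  97. ]
potrim [615.1  -6.3  55.3] [1.2 1.2] [613.9  -5.2  60. ] [620.6  -5.1  60. ]
spray [ 710. -352.  160.]
jar [693. 204.  95.]
paint [ 688. -181.   85.]
potplate [616.  -7.   6.]
tape [405.  35.  25.]
[[-0.901 -0.     0.434]
 [-0.434  0.001 -0.901]
 [-0.    -1.    -0.001]]
```

```bash
python3 -m handwheel '[{"grip":85,"tx":-27.6,"tz":-12.6,"ty":-2},{"tx":-27.6,"tz":-12.6,"ty":-2},{"tx":-27.6,"tz":-12.6,"ty":-2},{"tx":-27.6,"tz":-12.6,"ty":-2},{"tx":-27.6,"tz":-12.6,"ty":-2},{"tx":-27.6,"tz":-12.6,"ty":-2},{"tx":-27.6,"tz":-12.6,"ty":-2},{"tx":-27.6,"tz":-12.6,"ty":-2},{"tx":-27.6,"tz":-12.6,"ty":-2},{"tx":-27.6,"tz":-12.6,"ty":-2}]' 60; python3 -m handwheel '[{"tx":-27.6,"tz":-12.6},{"tx":-27.6,"tz":-12.6},{"tx":-27.6,"tz":-12.6},{"tx":-27.6,"tz":-12.6},{"tx":-27.6,"tz":-12.6},{"tx":-27.6,"tz":-12.6},{"tx":-27.6,"tz":-12.6},{"tx":0},{"tx":0},{"tx":0}]'; python3 - <<'E'
from h import *
d=cap('wrist','wrist1.png');s=sense();print(s['eef_pos'],s['joints'].round(3))
print(proj(d,[616.5,-6,198]),proj(d,[616.5,-6,60]))
E
```

```text
[ 227.72658558 -472.86781948  230.94624964] [-1.345  0.313  1.498 -0.     1.331 -0.223]
[-1516.16575019 -3567.62315931] [-102.27544226 -735.11405612]invalid input
invalid input
```

View pics/wrist1.png

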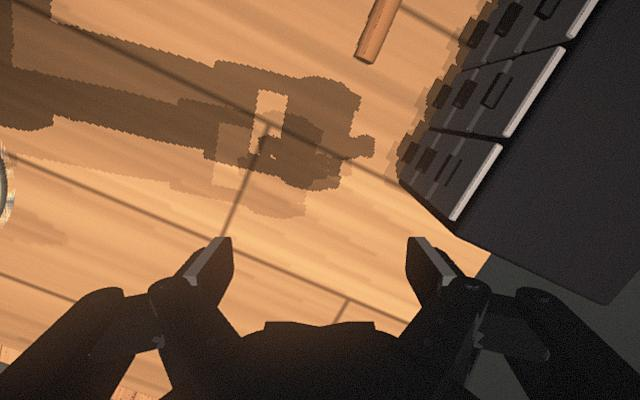

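Rows must hold all seven keys, apparently.

```bash
python3 -m handwheel '[{"grip":85,"tx":-27.6,"ty":-2,"tz":-12.6,"wx":0,"wy":0,"wz":0},{"grip":85,"tx":-27.6,"ty":-2,"tz":-12.6,"wx":0,"wy":0,"wz":0},{"grip":85,"tx":-27.6,"ty":-2,"tz":-12.6,"wx":0,"wy":0,"wz":0},{"grip":85,"tx":-27.6,"ty":-2,"tz":-12.6,"wx":0,"wy":0,"wz":0},{"grip":85,"tx":-27.6,"ty":-2,"tz":-12.6,"wx":0,"wy":0,"wz":0},{"grip":85,"tx":-27.6,"ty":-2,"tz":-12.6,"wx":0,"wy":0,"wz":0},{"grip":85,"tx":-27.6,"ty":-2,"tz":-12.6,"wx":0,"wy":0,"wz":0},{"grip":85,"tx":-27.6,"ty":-2,"tz":-12.6,"wx":0,"wy":0,"wz":0},{"grip":85,"tx":-27.6,"ty":-2,"tz":-12.6,"wx":0,"wy":0,"wz":0},{"grip":85,"tx":-27.6,"ty":-2,"tz":-12.6,"wx":0,"wy":0,"wz":0}]' 60
```

```text
time_s: 1.03
eef_pos: [422.5, -238.4, 251.4]
ee_rot: [0.157, -0.157, 0.689, -0.689]
force: [0.7, -1.2, 0.1]
grip_width: 0.998
```

```bash
python3 -m handwheel '[{"grip":85,"tx":-27.6,"ty":0,"tz":-12.6,"wx":0,"wy":0,"wz":0},{"grip":85,"tx":-27.6,"ty":0,"tz":-12.6,"wx":0,"wy":0,"wz":0},{"grip":85,"tx":-27.6,"ty":0,"tz":-12.6,"wx":0,"wy":0,"wz":0},{"grip":85,"tx":-27.6,"ty":0,"tz":-12.6,"wx":0,"wy":0,"wz":0},{"grip":85,"tx":-27.6,"ty":0,"tz":-12.6,"wx":0,"wy":0,"wz":0},{"grip":85,"tx":-27.6,"ty":0,"tz":-12.6,"wx":0,"wy":0,"wz":0},{"grip":85,"tx":-27.6,"ty":0,"tz":-12.6,"wx":0,"wy":0,"wz":0},{"grip":85,"tx":0,"ty":0,"tz":0,"wx":0,"wy":0,"wz":0},{"grip":85,"tx":0,"ty":0,"tz":0,"wx":0,"wy":0,"wz":0}]'; python3 - <<'E'
from h import *
d=cap('wrist','wrist1.png');s=sense();print(s['eef_pos'],s['joints'].round(3))
print(proj(d,[616.5,-6,198]),proj(d,[616.5,-6,60]),proj(d,s['eef_pos']))
E
```

```text
time_s: 1.78
eef_pos: [557.9, -75.5, 250.7]
ee_rot: [0.158, -0.158, 0.689, -0.689]
force: [0.1, -0.0, 0.7]
grip_width: 0.995
[557.43336016 -76.34748118 250.9310174 ] [-0.344  0.384  1.347 -0.     1.411  0.777]
[261.9855011   86.32982639] [286.05591629  96.16176646] [321.03169101 243.5792327 ]
```

View pics/wrist1.png

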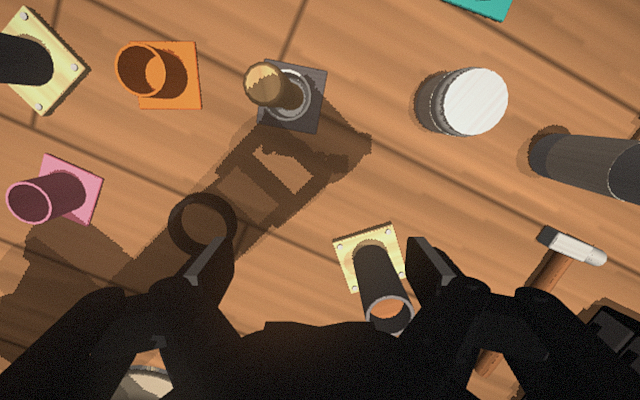

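Wrist view: handle top near (264,83), steel pot rim near (286,92), tall pipe mouth near (389,313). I'll measure them more finely.

```bash
python3 - <<'E'
from h import *
im=cv2.imread('pics/wrist1.png')
a=cv2.resize(im[50:140,225:345],None,fx=3.3,fy=3.3,interpolation=cv2.INTER_CUBIC);b=cv2.resize(im[265:355,330:450],None,fx=3.3,fy=3.3,interpolation=cv2.INTER_CUBIC)
cv2.imwrite('pics/c4.png',np.hstack([a,b]))
E
```

```text
(no output)
```

View pics/c4.png

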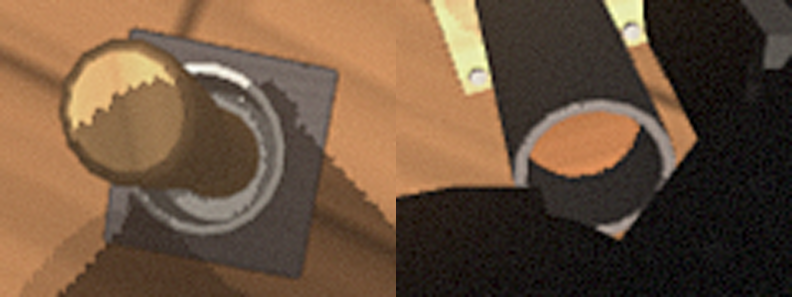

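```bash
python3 - <<'E'
from h import *
T=load('top0');S=load('scene0');W=load('wrist1')
print(onz(W,262.1,82.8,198).round(1),onz(W,284.2,94.7,60).round(1),onz(W,390,316,132).round(1))
print(tri((W,262.1,82.8),(T,313.5,191.6),(S,320.5,177.5)),tri((W,390,316),(T,378.8,244),(S,291,157.9)))
g=np.array([617,-5.5]);p=sense()['eef_pos']
for n,g in [('ram',[617,-5.7]),]:
    d=np.array(g)-p[:2];print(n,'tx',-.901*d[0]-.434*d[1],'tz',.434*d[0]-.901*d[1],'down',p[2]-149)
E
```

```text
[618.5  -5.2 198. ] [617.   -3.6  60. ] [ 462.  -205.3  132. ]
(array([617.80221273,  -5.85916842, 197.70992241]), [np.float64(0.948326218336529), np.float64(1.4849646079257384), np.float64(1.5088403218606856)]) (array([ 460.70946753, -204.0828996 ,  132.27677915]), [np.float64(1.7950222966845122), np.float64(2.8533378006335184), np.float64(1.2710090037023216)])
ram tx -84.33054933119499 tz -37.8014588555025 down 101.93101739955131
```

```bash
python3 -m handwheel '[{"grip":85,"tx":-28.3,"ty":0,"tz":-12.5,"wx":0,"wy":0,"wz":0},{"grip":85,"tx":-28.3,"ty":0,"tz":-12.5,"wx":0,"wy":0,"wz":0},{"grip":85,"tx":-28.3,"ty":0,"tz":-12.5,"wx":0,"wy":0,"wz":0},{"grip":85,"tx":0,"ty":0,"tz":0,"wx":0,"wy":0,"wz":0},{"grip":85,"tx":0,"ty":0,"tz":0,"wx":0,"wy":0,"wz":0},{"grip":85,"tx":0,"ty":0,"tz":0,"wx":0,"wy":0,"wz":0}]'
```

```text
time_s: 2.33
eef_pos: [617.3, -7.1, 251.3]
ee_rot: [-0.157, 0.157, -0.689, 0.69]
force: [-0.5, -0.1, 0.2]
grip_width: 0.998
```

```bash
python3 -m handwheel '[{"grip":85,"tx":-0.6,"ty":20,"tz":-1.1,"wx":0,"wy":0,"wz":0},{"grip":85,"tx":0,"ty":20,"tz":0,"wx":0,"wy":0,"wz":0},{"grip":85,"tx":0,"ty":20,"tz":0,"wx":0,"wy":0,"wz":0},{"grip":85,"tx":0,"ty":20,"tz":0,"wx":0,"wy":0,"wz":0},{"grip":85,"tx":0,"ty":22,"tz":0,"wx":0,"wy":0,"wz":0},{"grip":85,"tx":0,"ty":0,"tz":0,"wx":0,"wy":0,"wz":0},{"grip":85,"tx":0,"ty":0,"tz":0,"wx":0,"wy":0,"wz":0}]'; python3 - <<'E'
from h import *
d=cap('wrist','wrist2.png')
E
```

```text
time_s: 2.92
eef_pos: [617.2, -5.7, 149.5]
ee_rot: [0.156, -0.157, 0.69, -0.689]
force: [-0.4, 0.3, 1.0]
grip_width: 0.997
```

View pics/wrist2.png

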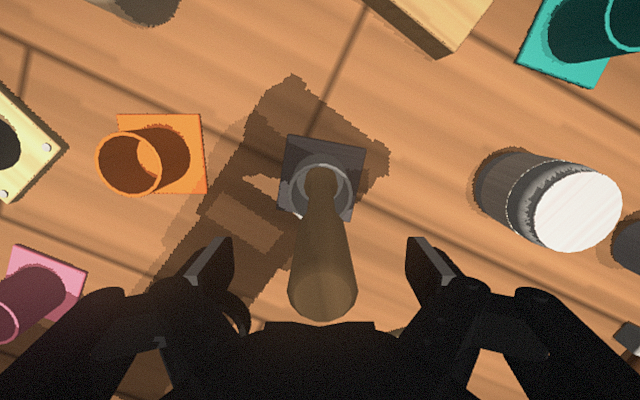

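The handle (322,290) stands midway between the fingers, so I close.

```bash
python3 -m handwheel '[{"grip":20,"tx":0,"ty":0,"tz":0,"wx":0,"wy":0,"wz":0},{"grip":20,"tx":0,"ty":0,"tz":0,"wx":0,"wy":0,"wz":0},{"grip":20,"tx":0,"ty":0,"tz":0,"wx":0,"wy":0,"wz":0},{"grip":20,"tx":0,"ty":0,"tz":0,"wx":0,"wy":0,"wz":0},{"grip":20,"tx":0,"ty":0,"tz":0,"wx":0,"wy":0,"wz":0},{"grip":20,"tx":0,"ty":0,"tz":0,"wx":0,"wy":0,"wz":0},{"grip":20,"tx":0,"ty":0,"tz":0,"wx":0,"wy":0,"wz":0},{"grip":20,"tx":0,"ty":0,"tz":0,"wx":0,"wy":0,"wz":0}]' 80;  python3 -m handwheel '[{"grip":20,"tx":0,"ty":0,"tz":0,"wx":0,"wy":0,"wz":0},{"grip":20,"tx":0,"ty":0,"tz":0,"wx":0,"wy":0,"wz":0},{"grip":20,"tx":0,"ty":0,"tz":0,"wx":0,"wy":0,"wz":0}]' 80
```

```text
time_s: 3.63
eef_pos: [618.2, -4.8, 150.0]
ee_rot: [-0.158, 0.157, -0.689, 0.69]
force: [0.2, -0.3, 5.3]
grip_width: 0.305
time_s: 3.88
eef_pos: [618.2, -4.8, 150.0]
ee_rot: [-0.158, 0.157, -0.689, 0.69]
force: [0.5, -1.1, 5.0]
grip_width: 0.31
```

```bash
python3 -m handwheel '[{"grip":20,"tx":0,"ty":-12,"tz":0,"wx":0,"wy":0,"wz":0},{"grip":20,"tx":0,"ty":-20,"tz":0,"wx":0,"wy":0,"wz":0},{"grip":20,"tx":0,"ty":-20,"tz":0,"wx":0,"wy":0,"wz":0},{"grip":20,"tx":0,"ty":-20,"tz":0,"wx":0,"wy":0,"wz":0},{"grip":20,"tx":0,"ty":-20,"tz":0,"wx":0,"wy":0,"wz":0},{"grip":20,"tx":0,"ty":-20,"tz":0,"wx":0,"wy":0,"wz":0},{"grip":20,"tx":0,"ty":-20,"tz":0,"wx":0,"wy":0,"wz":0},{"grip":20,"tx":0,"ty":-20,"tz":0,"wx":0,"wy":0,"wz":0},{"grip":20,"tx":0,"ty":0,"tz":0,"wx":0,"wy":0,"wz":0},{"grip":20,"tx":0,"ty":0,"tz":0,"wx":0,"wy":0,"wz":0}]' 80; python3 - <<'E'
from h import *
d=cap('scene','scene3.png')
im=cv2.imread('pics/scene3.png')
cv2.imwrite('pics/c5.png',cv2.resize(im[60:260,210:370],None,fx=3,fy=3))
d=cap('wrist','wrist3.png')
E
```

```text
time_s: 4.72
eef_pos: [617.9, -4.5, 301.0]
ee_rot: [0.157, -0.157, 0.689, -0.689]
force: [-1.1, 0.3, -2.5]
grip_width: 0.305
```

View pics/c5.png

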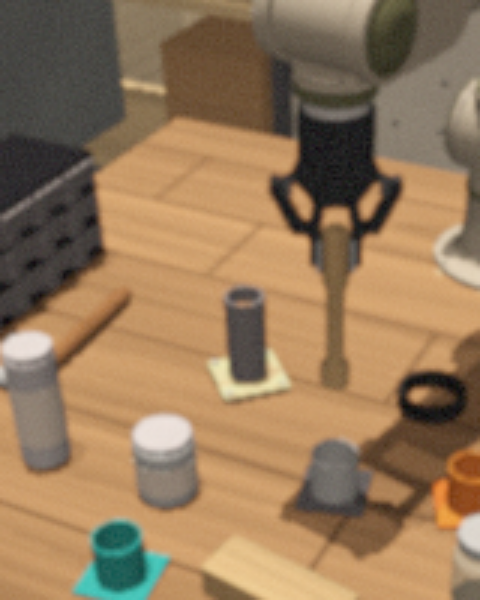

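View pics/wrist3.png

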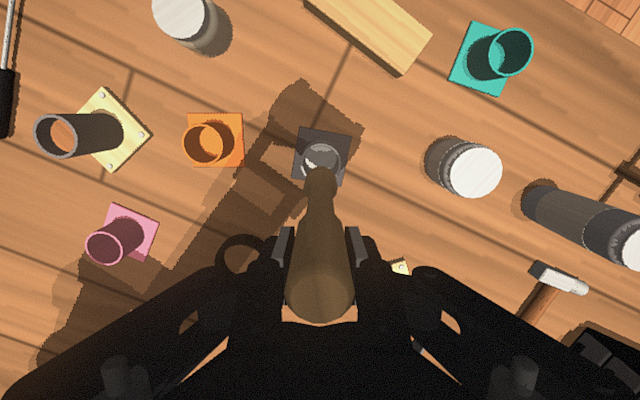

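```bash
python3 - <<'E'
from h import *
S=load('scene3');W=load('wrist3')
p=[617.9,-4.5]
for z in (349,185,160): print(z,proj(S,[*p,z]),proj(W,[*p,z]))
im=cv2.imread('pics/wrist3.png')
a=cv2.resize(im[110:200,260:380],None,fx=3.3,fy=3.3,interpolation=cv2.INTER_CUBIC);b=cv2.resize(im[90:180,10:130],None,fx=3.3,fy=3.3,interpolation=cv2.INTER_CUBIC)
s=cv2.resize(cv2.imread('pics/scene3.png')[125:215,280:360],None,fx=3.3,fy=3.3,interpolation=cv2.INTER_CUBIC)
cv2.imwrite('pics/c6.png',np.hstack([a,b]));cv2.imwrite('pics/c7.png',s)
E
```

```text
349 [321.40013058 135.63379445] [320.49213506 299.01500529]
185 [321.33355185 180.90104101] [320.06920681 186.90198501]
160 [321.32431289 187.18266406] [320.04506409 180.50204771]
```

View pics/c6.png

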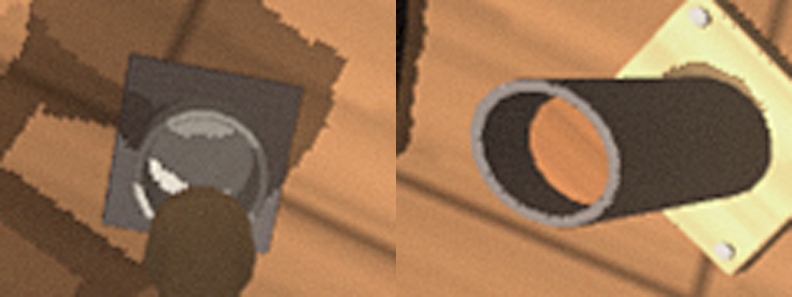

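View pics/c7.png

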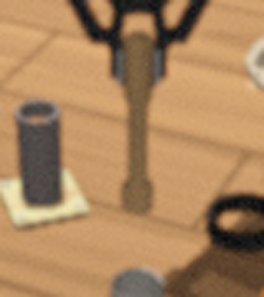

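```bash
python3 - <<'E'
from h import *
T=load('top0');S=load('scene0');W=load('wrist3')
print(onz(W,320.6,161,60).round(1),onz(W,55.4,136,97).round(1))
print(tri((W,55.4,136),(T,220,232),(S,415.9,209.2)))
print(proj(S,[617.5,-5,60]),proj(T,[617.5,-5,60]))
p=sense()['eef_pos'];d=np.array([460.8,-204.3])-p[:2];print(p,d,-.901*d[0]-.434*d[1],.434*d[0]-.901*d[1])
E
```

```text
[620.5  -4.2  60. ] [517.  293.1  97. ]
(array([513.82851778, 293.71248841,  94.07495138]), [np.float64(2.428980373791539), np.float64(2.1336749236807635), np.float64(1.3110729468504347)])
[321.20716057 210.7799423 ] [313.41273385 198.12574677]
[617.44790182  -4.43137224 299.42436264] [-156.64790182 -199.86862776] 227.88274398864513 112.09644422420611
```

```bash
python3 -m handwheel '[{"grip":20,"tx":15,"ty":0,"tz":7.4,"wx":0,"wy":0,"wz":0},{"grip":20,"tx":27,"ty":0,"tz":13.3,"wx":0,"wy":0,"wz":0},{"grip":20,"tx":27,"ty":0,"tz":13.3,"wx":0,"wy":0,"wz":0},{"grip":20,"tx":27,"ty":0,"tz":13.3,"wx":0,"wy":0,"wz":0},{"grip":20,"tx":27,"ty":0,"tz":13.3,"wx":0,"wy":0,"wz":0},{"grip":20,"tx":27,"ty":0,"tz":13.3,"wx":0,"wy":0,"wz":0},{"grip":20,"tx":27,"ty":0,"tz":13.3,"wx":0,"wy":0,"wz":0},{"grip":20,"tx":27,"ty":0,"tz":13.3,"wx":0,"wy":0,"wz":0},{"grip":20,"tx":15,"ty":0,"tz":7.4,"wx":0,"wy":0,"wz":0},{"grip":20,"tx":9,"ty":0,"tz":4.1,"wx":0,"wy":0,"wz":0}]' 100;python3 -m handwheel '[{"grip":20,"tx":0,"ty":0,"tz":0,"wx":0,"wy":0,"wz":0},{"grip":20,"tx":0,"ty":0,"tz":0,"wx":0,"wy":0,"wz":0},{"grip":20,"tx":0,"ty":0,"tz":0,"wx":0,"wy":0,"wz":0},{"grip":20,"tx":0,"ty":0,"tz":0,"wx":0,"wy":0,"wz":0}]' 100; python3 - <<'E'
from h import *
S=cap('scene','scene4.png');W=cap('wrist','wrist4.png')
im=cv2.imread('pics/wrist4.png');s=cv2.imread('pics/scene4.png')
p=sense()['eef_pos'];print(p,proj(S,[p[0],p[1],159]),proj(W,[p[0],p[1],159]),proj(W,[460.8,-204.3,132]))
a=cv2.resize(im[110:230,260:380],None,fx=3.3,fy=3.3,interpolation=cv2.INTER_CUBIC)
b=cv2.resize(s[90:210,231:351],None,fx=3.3,fy=3.3,interpolation=cv2.INTER_CUBIC)
cv2.imwrite('pics/c8.png',np.hstack([a,b]))
E
```

```text
time_s: 5.65
eef_pos: [459.6, -205.6, 300.0]
ee_rot: [0.156, -0.157, 0.69, -0.689]
force: [0.4, -0.2, -0.9]
grip_width: 0.307
time_s: 5.98
eef_pos: [461.6, -203.5, 301.0]
ee_rot: [0.158, -0.158, 0.689, -0.689]
force: [0.1, -0.1, -0.5]
grip_width: 0.306
[ 461.45086589 -203.7443093   301.13355363] [290.96439455 152.0402896 ] [319.77314926 180.58116066] [319.9442507  175.57059784]
```

View pics/c8.png

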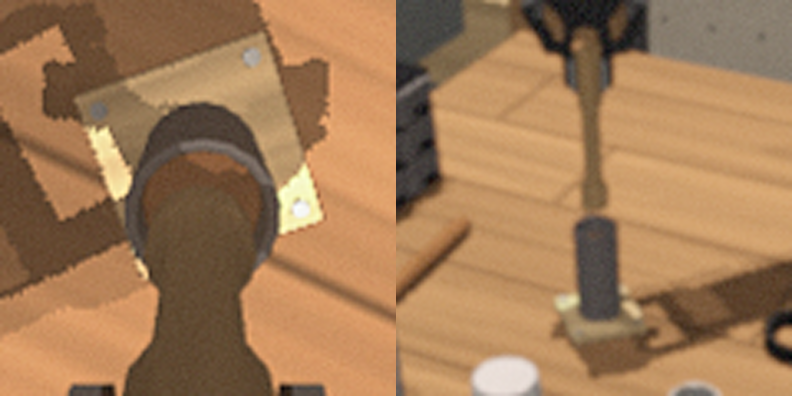

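Foot and mouth line up within about 2 mm, against 6 mm of clearance. I lower into the mouth and check the force.

```bash
python3 -m handwheel '[{"grip":20,"tx":0,"ty":12,"tz":0,"wx":0,"wy":0,"wz":0},{"grip":20,"tx":0,"ty":12,"tz":0,"wx":0,"wy":0,"wz":0},{"grip":20,"tx":0,"ty":6,"tz":0,"wx":0,"wy":0,"wz":0},{"grip":20,"tx":0,"ty":4,"tz":0,"wx":0,"wy":0,"wz":0},{"grip":20,"tx":0,"ty":4,"tz":0,"wx":0,"wy":0,"wz":0},{"grip":20,"tx":0,"ty":0,"tz":0,"wx":0,"wy":0,"wz":0}]' 100
```

```text
time_s: 6.58
eef_pos: [461.0, -204.3, 262.9]
ee_rot: [0.157, -0.158, 0.69, -0.689]
force: [0.2, -0.3, -0.4]
grip_width: 0.302
```

```bash
python3 -m handwheel '[{"grip":20,"tx":0,"ty":4,"tz":0,"wx":0,"wy":0,"wz":0},{"grip":20,"tx":0,"ty":4,"tz":0,"wx":0,"wy":0,"wz":0},{"grip":20,"tx":0,"ty":4,"tz":0,"wx":0,"wy":0,"wz":0},{"grip":20,"tx":0,"ty":4,"tz":0,"wx":0,"wy":0,"wz":0},{"grip":20,"tx":0,"ty":4,"tz":0,"wx":0,"wy":0,"wz":0},{"grip":20,"tx":0,"ty":4,"tz":0,"wx":0,"wy":0,"wz":0}]' 100;python3 -m handwheel '[{"grip":20,"tx":0,"ty":4,"tz":0,"wx":0,"wy":0,"wz":0},{"grip":20,"tx":0,"ty":4,"tz":0,"wx":0,"wy":0,"wz":0},{"grip":20,"tx":0,"ty":4,"tz":0,"wx":0,"wy":0,"wz":0},{"grip":20,"tx":0,"ty":4,"tz":0,"wx":0,"wy":0,"wz":0},{"grip":20,"tx":0,"ty":4,"tz":0,"wx":0,"wy":0,"wz":0},{"grip":20,"tx":0,"ty":4,"tz":0,"wx":0,"wy":0,"wz":0}]' 100
```

```text
time_s: 7.08
eef_pos: [461.1, -204.5, 239.2]
ee_rot: [-0.158, 0.157, -0.689, 0.69]
force: [-0.2, 0.1, 3.4]
grip_width: 0.304
time_s: 7.58
eef_pos: [461.1, -204.5, 214.9]
ee_rot: [-0.157, 0.157, -0.689, 0.689]
force: [-0.4, -0.3, 2.6]
grip_width: 0.306
```

```bash
python3 -m handwheel '[{"grip":20,"tx":0,"ty":4,"tz":0,"wx":0,"wy":0,"wz":0},{"grip":20,"tx":0,"ty":4,"tz":0,"wx":0,"wy":0,"wz":0},{"grip":20,"tx":0,"ty":4,"tz":0,"wx":0,"wy":0,"wz":0},{"grip":20,"tx":0,"ty":4,"tz":0,"wx":0,"wy":0,"wz":0},{"grip":20,"tx":0,"ty":4,"tz":0,"wx":0,"wy":0,"wz":0},{"grip":20,"tx":0,"ty":4,"tz":0,"wx":0,"wy":0,"wz":0},{"grip":20,"tx":0,"ty":0,"tz":0,"wx":0,"wy":0,"wz":0}]' 100;python3 -m handwheel '[{"grip":20,"tx":0,"ty":2,"tz":0,"wx":0,"wy":0,"wz":0},{"grip":20,"tx":0,"ty":2,"tz":0,"wx":0,"wy":0,"wz":0}]' 100
```

```text
time_s: 8.17
eef_pos: [460.8, -204.2, 190.3]
ee_rot: [0.157, -0.158, 0.69, -0.689]
force: [-0.4, -0.3, -1.8]
grip_width: 0.305
time_s: 8.33
eef_pos: [460.9, -204.3, 187.2]
ee_rot: [0.157, -0.157, 0.69, -0.689]
force: [-0.3, 0.0, 3.5]
grip_width: 0.301
```

```bash
python3 -m handwheel '[{"grip":20,"tx":0,"ty":1,"tz":0,"wx":0,"wy":0,"wz":0},{"grip":20,"tx":0,"ty":1,"tz":0,"wx":0,"wy":0,"wz":0}]' 100
```

```text
time_s: 8.5
eef_pos: [460.9, -204.3, 185.2]
ee_rot: [0.157, -0.157, 0.69, -0.689]
force: [-0.6, -0.1, 2.4]
grip_width: 0.308
```

```bash
python3 -m handwheel '[{"grip":20,"tx":0,"ty":0.7,"tz":0,"wx":0,"wy":0,"wz":0},{"grip":20,"tx":0,"ty":0.7,"tz":0,"wx":0,"wy":0,"wz":0}]' 100; python3 -m handwheel '[{"grip":20,"tx":0,"ty":0.7,"tz":0,"wx":0,"wy":0,"wz":0}]' 100
```

```text
time_s: 8.67
eef_pos: [461.0, -204.3, 183.9]
ee_rot: [0.157, -0.157, 0.689, -0.689]
force: [-0.9, 1.3, 8.8]
grip_width: 0.304
time_s: 8.75
eef_pos: [461.2, -204.4, 183.8]
ee_rot: [-0.158, 0.157, -0.689, 0.69]
force: [-1.3, 1.7, 13.4]
grip_width: 0.306
```

```bash
python3 -m handwheel '[{"grip":20,"tx":0,"ty":0.7,"tz":0,"wx":0,"wy":0,"wz":0}]' 100; python3 -m handwheel '[{"grip":20,"tx":0,"ty":0.5,"tz":0,"wx":0,"wy":0,"wz":0},{"grip":20,"tx":0,"ty":0,"tz":0,"wx":0,"wy":0,"wz":0}]' 100
```

```text
time_s: 8.83
eef_pos: [461.3, -204.5, 183.8]
ee_rot: [-0.158, 0.157, -0.689, 0.69]
force: [-3.3, 2.4, 18.7]
grip_width: 0.304
time_s: 9.0
eef_pos: [461.4, -204.5, 183.8]
ee_rot: [-0.158, 0.157, -0.689, 0.69]
force: [-3.0, 2.7, 16.9]
grip_width: 0.306
```

```bash
python3 -m handwheel '[{"grip":20,"tx":0,"ty":0.7,"tz":0,"wx":0,"wy":0,"wz":0},{"grip":20,"tx":0,"ty":0,"tz":0,"wx":0,"wy":0,"wz":0},{"grip":20,"tx":0,"ty":0,"tz":0,"wx":0,"wy":0,"wz":0},{"grip":20,"tx":0,"ty":0,"tz":0,"wx":0,"wy":0,"wz":0}]' 100
```

```text
time_s: 9.33
eef_pos: [461.5, -204.6, 183.7]
ee_rot: [-0.158, 0.157, -0.689, 0.69]
force: [-3.8, 3.6, 21.6]
grip_width: 0.31
```

The bung stopped dead at TCP 183.8 (foot at 42 mm) and was pressed with about 22 N. Lifting out.

```bash
python3 -m handwheel '[{"grip":20,"tx":0,"ty":-4,"tz":0,"wx":0,"wy":0,"wz":0},{"grip":20,"tx":0,"ty":-10,"tz":0,"wx":0,"wy":0,"wz":0},{"grip":20,"tx":0,"ty":-18,"tz":0,"wx":0,"wy":0,"wz":0},{"grip":20,"tx":0,"ty":-18,"tz":0,"wx":0,"wy":0,"wz":0},{"grip":20,"tx":0,"ty":-18,"tz":0,"wx":0,"wy":0,"wz":0},{"grip":20,"tx":0,"ty":-18,"tz":0,"wx":0,"wy":0,"wz":0},{"grip":20,"tx":0,"ty":-18,"tz":0,"wx":0,"wy":0,"wz":0},{"grip":20,"tx":0,"ty":-18,"tz":0,"wx":0,"wy":0,"wz":0},{"grip":20,"tx":0,"ty":0,"tz":0,"wx":0,"wy":0,"wz":0},{"grip":20,"tx":0,"ty":0,"tz":0,"wx":0,"wy":0,"wz":0}]' 100; python3 - <<'E'
from h import *
S=cap('scene','scene5.png');W=cap('wrist','wrist5.png')
im=cv2.imread('pics/wrist5.png');s=cv2.imread('pics/scene5.png')
a=cv2.resize(im[110:230,260:380],None,fx=3.3,fy=3.3,interpolation=cv2.INTER_CUBIC)
b=cv2.resize(s[90:210,231:351],None,fx=3.3,fy=3.3,interpolation=cv2.INTER_CUBIC)
cv2.imwrite('pics/c9.png',np.hstack([a,b]))
p=sense()['eef_pos'];d=np.array([514.7,293.3])-p[:2];print(p,d,-.901*d[0]-.434*d[1],.434*d[0]-.901*d[1])
E
```

```text
time_s: 10.17
eef_pos: [461.1, -204.5, 303.4]
ee_rot: [-0.158, 0.157, -0.689, 0.69]
force: [0.1, -0.2, -1.9]
grip_width: 0.307
[ 460.7332268  -204.23078084  302.04276898] [ 53.9667732  497.53078084] -264.55242154049023 -424.8536539629208
```

View pics/c9.png

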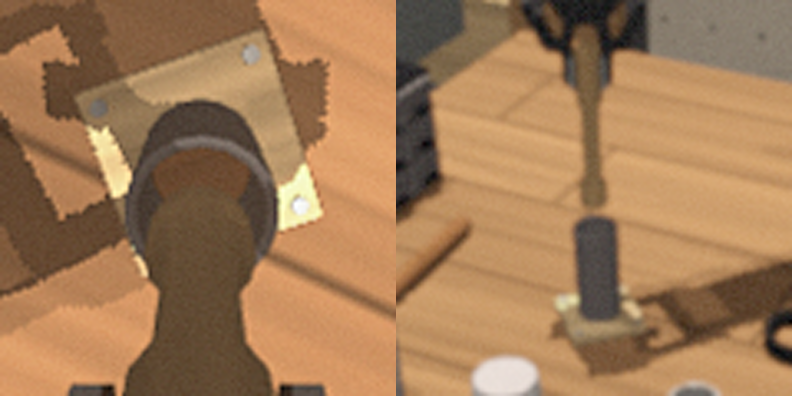

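```bash
python3 -m handwheel '[{"grip":20,"tx":-8,"ty":0,"tz":-13,"wx":0,"wy":0,"wz":0},{"grip":20,"tx":-16,"ty":0,"tz":-25.7,"wx":0,"wy":0,"wz":0},{"grip":20,"tx":-16,"ty":0,"tz":-25.7,"wx":0,"wy":0,"wz":0},{"grip":20,"tx":-16,"ty":0,"tz":-25.7,"wx":0,"wy":0,"wz":0},{"grip":20,"tx":-16,"ty":0,"tz":-25.7,"wx":0,"wy":0,"wz":0},{"grip":20,"tx":-16,"ty":0,"tz":-25.7,"wx":0,"wy":0,"wz":0},{"grip":20,"tx":-16,"ty":0,"tz":-25.7,"wx":0,"wy":0,"wz":0},{"grip":20,"tx":-16,"ty":0,"tz":-25.7,"wx":0,"wy":0,"wz":0},{"grip":20,"tx":-16,"ty":0,"tz":-25.7,"wx":0,"wy":0,"wz":0},{"grip":20,"tx":-16,"ty":0,"tz":-25.7,"wx":0,"wy":0,"wz":0}]' 100
python3 -m handwheel '[{"grip":20,"tx":-16,"ty":0,"tz":-25.7,"wx":0,"wy":0,"wz":0},{"grip":20,"tx":-16,"ty":0,"tz":-25.7,"wx":0,"wy":0,"wz":0},{"grip":20,"tx":-16,"ty":0,"tz":-25.7,"wx":0,"wy":0,"wz":0},{"grip":20,"tx":-16,"ty":0,"tz":-25.7,"wx":0,"wy":0,"wz":0},{"grip":20,"tx":-16,"ty":0,"tz":-25.7,"wx":0,"wy":0,"wz":0},{"grip":20,"tx":-10,"ty":0,"tz":-16,"wx":0,"wy":0,"wz":0},{"grip":20,"tx":0,"ty":0,"tz":0,"wx":0,"wy":0,"wz":0},{"grip":20,"tx":0,"ty":0,"tz":0,"wx":0,"wy":0,"wz":0},{"grip":20,"tx":0,"ty":0,"tz":0,"wx":0,"wy":0,"wz":0}]' 100
python3 - <<'E'
from h import *
p=sense()['eef_pos'];d=np.array([514.7,293.3])-p[:2];print(p,d,-.901*d[0]-.434*d[1],.434*d[0]-.901*d[1])
E
```

```text
time_s: 11.1
eef_pos: [491.5, 83.2, 302.1]
ee_rot: [0.157, -0.158, 0.69, -0.689]
force: [0.4, -0.5, -0.4]
grip_width: 0.307
time_s: 11.85
eef_pos: [510.2, 250.3, 302.4]
ee_rot: [-0.157, 0.158, -0.689, 0.69]
force: [0.2, -0.1, -2.1]
grip_width: 0.303
[510.20801593 250.29991576 302.43126035] [ 4.49198407 43.00008424] -22.709314209273533 -36.79355481568478
```

```bash
python3 -m handwheel '[{"grip":20,"tx":-11.3,"ty":0,"tz":-18.4,"wx":0,"wy":0,"wz":0},{"grip":20,"tx":-11.4,"ty":0,"tz":-18.4,"wx":0,"wy":0,"wz":0},{"grip":20,"tx":0,"ty":10,"tz":0,"wx":0,"wy":0,"wz":0},{"grip":20,"tx":0,"ty":15,"tz":0,"wx":0,"wy":0,"wz":0},{"grip":20,"tx":0,"ty":10,"tz":0,"wx":0,"wy":0,"wz":0},{"grip":20,"tx":0,"ty":0,"tz":0,"wx":0,"wy":0,"wz":0},{"grip":20,"tx":0,"ty":0,"tz":0,"wx":0,"wy":0,"wz":0}]' 100
python3 - <<'E'
from h import *
S=cap('scene','scene6.png');W=cap('wrist','wrist6.png')
im=cv2.imread('pics/wrist6.png');s=cv2.imread('pics/scene6.png')
p=sense()['eef_pos'];print(p,proj(S,[p[0],p[1],p[2]-142]),proj(W,[p[0],p[1],p[2]-142]),proj(W,[514.7,293.3,97]),proj(S,[514.7,293.3,97]))
a=cv2.resize(im[110:230,260:380],None,fx=3.3,fy=3.3,interpolation=cv2.INTER_CUBIC)
b=cv2.resize(s[150:270,356:476],None,fx=3.3,fy=3.3,interpolation=cv2.INTER_CUBIC)
cv2.imwrite('pics/c10.png',np.hstack([a,b]))
E
```

```text
time_s: 12.43
eef_pos: [514.9, 293.0, 268.1]
ee_rot: [-0.157, 0.157, -0.689, 0.69]
force: [-0.3, 0.3, -1.1]
grip_width: 0.3
[515.19587623 293.45677239 269.17991386] [417.63313014 201.57421798] [319.48821652 180.47574589] [319.4058193 174.5832175] [416.2454457  208.69758151]
```

View pics/c10.png

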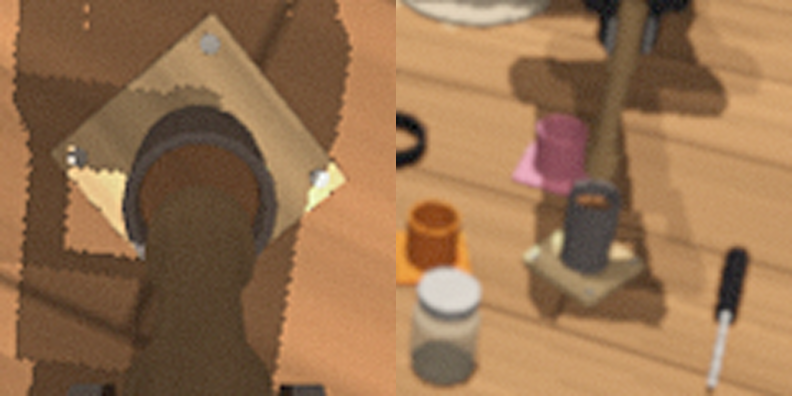

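```bash
python3 - <<'E'
from h import *
im=cv2.imread('pics/wrist6.png');i4=cv2.imread('pics/wrist5.png')
a=[cv2.resize(cv2.convertScaleAbs(x[135:205,285:355],alpha=1.5),None,fx=5.7,fy=5.7,interpolation=cv2.INTER_CUBIC) for x in (i4,im)]
cv2.imwrite('pics/c11.png',np.hstack(a))
E
```

```text
(no output)
```

View pics/c11.png

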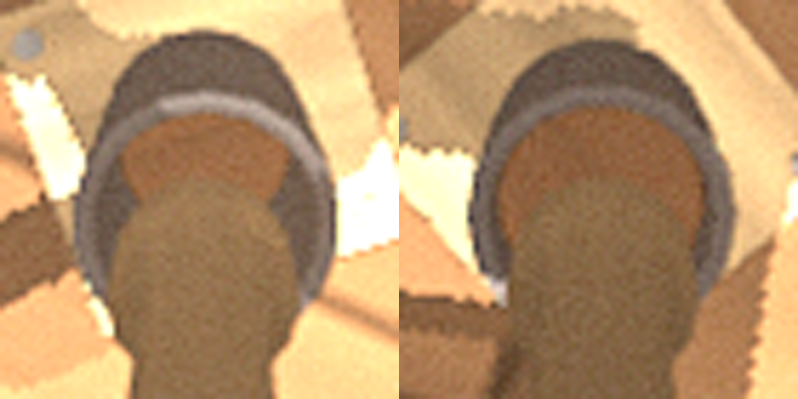

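```bash
python3 -m handwheel '[{"grip":20,"tx":-1.4,"ty":0,"tz":0,"wx":0,"wy":0,"wz":0},{"grip":20,"tx":0,"ty":10,"tz":0,"wx":0,"wy":0,"wz":0},{"grip":20,"tx":0,"ty":8,"tz":0,"wx":0,"wy":0,"wz":0},{"grip":20,"tx":0,"ty":6,"tz":0,"wx":0,"wy":0,"wz":0},{"grip":20,"tx":0,"ty":4,"tz":0,"wx":0,"wy":0,"wz":0},{"grip":20,"tx":0,"ty":3,"tz":0,"wx":0,"wy":0,"wz":0}]' 100
python3 -m handwheel '[{"grip":20,"tx":0,"ty":3,"tz":0,"wx":0,"wy":0,"wz":0},{"grip":20,"tx":0,"ty":3,"tz":0,"wx":0,"wy":0,"wz":0},{"grip":20,"tx":0,"ty":3,"tz":0,"wx":0,"wy":0,"wz":0}]' 100
```

```text
time_s: 13.03
eef_pos: [515.9, 294.4, 236.4]
ee_rot: [-0.157, 0.158, -0.689, 0.689]
force: [0.4, -0.3, -0.8]
grip_width: 0.309
time_s: 13.28
eef_pos: [516.2, 294.5, 228.2]
ee_rot: [0.157, -0.157, 0.689, -0.689]
force: [0.6, -0.3, -0.9]
grip_width: 0.306
```

Foot at about 86 mm, which is inside the mouth, with no side force. I keep pushing.

```bash
python3 -m handwheel '[{"grip":20,"tx":0,"ty":4,"tz":0,"wx":0,"wy":0,"wz":0},{"grip":20,"tx":0,"ty":4,"tz":0,"wx":0,"wy":0,"wz":0},{"grip":20,"tx":0,"ty":4,"tz":0,"wx":0,"wy":0,"wz":0},{"grip":20,"tx":0,"ty":4,"tz":0,"wx":0,"wy":0,"wz":0}]' 100
python3 -m handwheel '[{"grip":20,"tx":0,"ty":4,"tz":0,"wx":0,"wy":0,"wz":0},{"grip":20,"tx":0,"ty":4,"tz":0,"wx":0,"wy":0,"wz":0},{"grip":20,"tx":0,"ty":4,"tz":0,"wx":0,"wy":0,"wz":0},{"grip":20,"tx":0,"ty":4,"tz":0,"wx":0,"wy":0,"wz":0},{"grip":20,"tx":0,"ty":4,"tz":0,"wx":0,"wy":0,"wz":0}]' 100
python3 -m handwheel '[{"grip":20,"tx":0,"ty":2,"tz":0,"wx":0,"wy":0,"wz":0},{"grip":20,"tx":0,"ty":2,"tz":0,"wx":0,"wy":0,"wz":0},{"grip":20,"tx":0,"ty":1,"tz":0,"wx":0,"wy":0,"wz":0}]' 100
```

```text
time_s: 13.62
eef_pos: [516.3, 294.6, 212.4]
ee_rot: [0.158, -0.157, 0.689, -0.689]
force: [-0.8, -0.6, 3.2]
grip_width: 0.306
time_s: 14.03
eef_pos: [516.2, 294.5, 191.9]
ee_rot: [0.157, -0.157, 0.689, -0.689]
force: [-0.5, -0.3, 3.0]
grip_width: 0.306
time_s: 14.28
eef_pos: [516.1, 294.5, 187.1]
ee_rot: [-0.157, 0.157, -0.689, 0.689]
force: [-0.2, -0.1, 2.6]
grip_width: 0.302
```

```bash
python3 -m handwheel '[{"grip":20,"tx":0,"ty":1,"tz":0,"wx":0,"wy":0,"wz":0},{"grip":20,"tx":0,"ty":1,"tz":0,"wx":0,"wy":0,"wz":0},{"grip":20,"tx":0,"ty":1,"tz":0,"wx":0,"wy":0,"wz":0}]' 100
python3 -m handwheel '[{"grip":20,"tx":0,"ty":0.8,"tz":0,"wx":0,"wy":0,"wz":0},{"grip":20,"tx":0,"ty":0.7,"tz":0,"wx":0,"wy":0,"wz":0}]' 100
```

```text
time_s: 14.53
eef_pos: [516.2, 294.5, 184.3]
ee_rot: [0.157, -0.157, 0.689, -0.689]
force: [0.3, 0.8, 2.3]
grip_width: 0.303
time_s: 14.7
eef_pos: [516.5, 294.6, 183.9]
ee_rot: [0.158, -0.157, 0.689, -0.689]
force: [-0.7, -0.1, 12.4]
grip_width: 0.301
```

```bash
python3 -m handwheel '[{"grip":20,"tx":0,"ty":1,"tz":0,"wx":0,"wy":0,"wz":0},{"grip":20,"tx":0,"ty":0.6,"tz":0,"wx":0,"wy":0,"wz":0},{"grip":20,"tx":0,"ty":0,"tz":0,"wx":0,"wy":0,"wz":0},{"grip":20,"tx":0,"ty":0,"tz":0,"wx":0,"wy":0,"wz":0}]' 100
```

```text
time_s: 15.03
eef_pos: [516.8, 294.8, 183.8]
ee_rot: [0.159, -0.156, 0.69, -0.689]
force: [-2.6, -1.5, 18.2]
grip_width: 0.3
```

```bash
python3 -m handwheel '[{"grip":20,"tx":0,"ty":0.8,"tz":0,"wx":0,"wy":0,"wz":0},{"grip":20,"tx":0,"ty":0,"tz":0,"wx":0,"wy":0,"wz":0},{"grip":20,"tx":0,"ty":0,"tz":0,"wx":0,"wy":0,"wz":0}]' 100
```

```text
time_s: 15.28
eef_pos: [517.0, 294.9, 183.8]
ee_rot: [0.159, -0.156, 0.69, -0.689]
force: [-3.2, -1.8, 21.7]
grip_width: 0.302
```

Same stop height and about 22 N. Lifting out.

```bash
python3 -m handwheel '[{"grip":20,"tx":0,"ty":-4,"tz":0,"wx":0,"wy":0,"wz":0},{"grip":20,"tx":0,"ty":-10,"tz":0,"wx":0,"wy":0,"wz":0},{"grip":20,"tx":0,"ty":-18,"tz":0,"wx":0,"wy":0,"wz":0},{"grip":20,"tx":0,"ty":-18,"tz":0,"wx":0,"wy":0,"wz":0},{"grip":20,"tx":0,"ty":-18,"tz":0,"wx":0,"wy":0,"wz":0},{"grip":20,"tx":0,"ty":-18,"tz":0,"wx":0,"wy":0,"wz":0},{"grip":20,"tx":0,"ty":-4,"tz":0,"wx":0,"wy":0,"wz":0},{"grip":20,"tx":0,"ty":0,"tz":0,"wx":0,"wy":0,"wz":0},{"grip":20,"tx":0,"ty":0,"tz":0,"wx":0,"wy":0,"wz":0}]' 100; python3 - <<'E'
from h import *
W=cap('wrist','wrist7.png')
im=cv2.imread('pics/wrist7.png')
cv2.imwrite('pics/c12.png',cv2.resize(im[110:230,260:380],None,fx=4,fy=4,interpolation=cv2.INTER_CUBIC))
p=sense()['eef_pos'];d=np.array([618,-5.])-p[:2];print(p,d,-.901*d[0]-.434*d[1],.434*d[0]-.901*d[1])
E
```

```text
time_s: 16.03
eef_pos: [515.8, 294.4, 269.3]
ee_rot: [-0.157, 0.158, -0.689, 0.689]
force: [0.1, 0.2, -1.4]
grip_width: 0.301
[515.7031671  294.35804666 268.90683816] [ 102.2968329  -299.35804666] 37.75194581053839 314.1184255144188
```

View pics/c12.png

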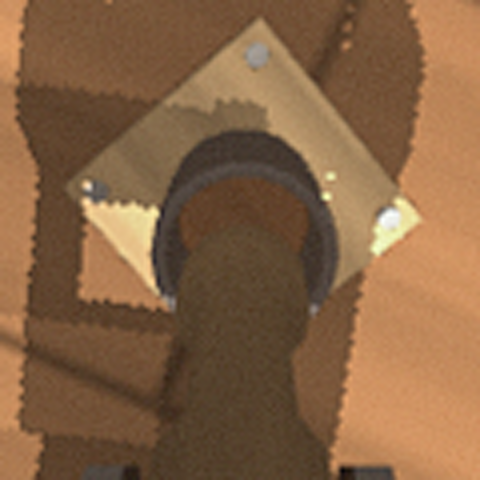

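```bash
python3 -m handwheel '[{"grip":20,"tx":1.5,"ty":0,"tz":13,"wx":0,"wy":0,"wz":0},{"grip":20,"tx":3.6,"ty":0,"tz":30,"wx":0,"wy":0,"wz":0},{"grip":20,"tx":3.6,"ty":0,"tz":30,"wx":0,"wy":0,"wz":0},{"grip":20,"tx":3.6,"ty":0,"tz":30,"wx":0,"wy":0,"wz":0},{"grip":20,"tx":3.6,"ty":0,"tz":30,"wx":0,"wy":0,"wz":0},{"grip":20,"tx":3.6,"ty":0,"tz":30,"wx":0,"wy":0,"wz":0},{"grip":20,"tx":3.6,"ty":0,"tz":30,"wx":0,"wy":0,"wz":0},{"grip":20,"tx":3.6,"ty":0,"tz":30,"wx":0,"wy":0,"wz":0},{"grip":20,"tx":3.6,"ty":0,"tz":30,"wx":0,"wy":0,"wz":0},{"grip":20,"tx":3.6,"ty":0,"tz":30,"wx":0,"wy":0,"wz":0}]' 100
python3 -m handwheel '[{"grip":20,"tx":2.5,"ty":0,"tz":20,"wx":0,"wy":0,"wz":0},{"grip":20,"tx":1.3,"ty":10,"tz":11.1,"wx":0,"wy":0,"wz":0},{"grip":20,"tx":0,"ty":15,"tz":0,"wx":0,"wy":0,"wz":0},{"grip":20,"tx":0,"ty":10,"tz":0,"wx":0,"wy":0,"wz":0},{"grip":20,"tx":0,"ty":0,"tz":0,"wx":0,"wy":0,"wz":0},{"grip":20,"tx":0,"ty":0,"tz":0,"wx":0,"wy":0,"wz":0},{"grip":20,"tx":0,"ty":0,"tz":0,"wx":0,"wy":0,"wz":0}]' 100
python3 - <<'E'
from h import *
W=cap('wrist','wrist8.png');S=cap('scene','scene8.png')
im=cv2.imread('pics/wrist8.png');s=cv2.imread('pics/scene8.png')
cv2.imwrite('pics/c13.png',np.hstack([cv2.resize(x,None,fx=4,fy=4,interpolation=cv2.INTER_CUBIC) for x in (im[125:225,270:370],s[160:260,270:370])]))
p=sense()['eef_pos'];d=np.array([618,-5.])-p[:2];print(p,d,-.901*d[0]-.434*d[1],.434*d[0]-.901*d[1],proj(W,[618,-5,60]),proj(W,[p[0],p[1],p[2]-142]))
E
```

```text
time_s: 16.92
eef_pos: [608.3, 22.5, 269.4]
ee_rot: [0.157, -0.158, 0.69, -0.689]
force: [-0.5, 0.0, -1.1]
grip_width: 0.305
time_s: 17.5
eef_pos: [618.5, -4.3, 236.0]
ee_rot: [-0.158, 0.157, -0.689, 0.689]
force: [0.0, 0.0, -0.4]
grip_width: 0.303
[618.62207999  -4.46174739 236.26619811] [-0.62207999 -0.53825261] 0.7940957087314728 0.21498288865561405 [319.89001946 174.16991337] [319.7551897  180.60308769]
```

View pics/c13.png

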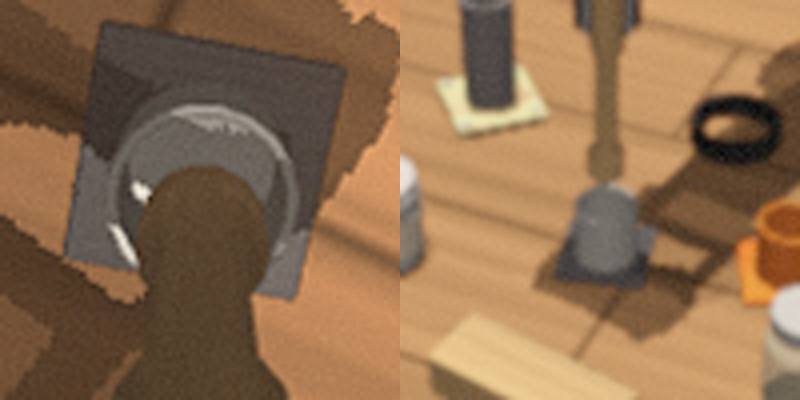

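Foot centred over the steel pot rim (laterally within 1 px). Lowering.

```bash
python3 -m handwheel '[{"grip":20,"tx":0.4,"ty":12,"tz":0,"wx":0,"wy":0,"wz":0},{"grip":20,"tx":0,"ty":14,"tz":0,"wx":0,"wy":0,"wz":0},{"grip":20,"tx":0,"ty":12,"tz":0,"wx":0,"wy":0,"wz":0},{"grip":20,"tx":0,"ty":10,"tz":0,"wx":0,"wy":0,"wz":0},{"grip":20,"tx":0,"ty":10,"tz":0,"wx":0,"wy":0,"wz":0},{"grip":20,"tx":0,"ty":8,"tz":0,"wx":0,"wy":0,"wz":0},{"grip":20,"tx":0,"ty":8,"tz":0,"wx":0,"wy":0,"wz":0},{"grip":20,"tx":0,"ty":5,"tz":0,"wx":0,"wy":0,"wz":0},{"grip":20,"tx":0,"ty":3,"tz":0,"wx":0,"wy":0,"wz":0},{"grip":20,"tx":0,"ty":1,"tz":0,"wx":0,"wy":0,"wz":0}]' 100
python3 -m handwheel '[{"grip":20,"tx":0,"ty":1,"tz":0,"wx":0,"wy":0,"wz":0},{"grip":20,"tx":0,"ty":1,"tz":0,"wx":0,"wy":0,"wz":0}]' 100
```

```text
time_s: 18.43
eef_pos: [618.1, -5.0, 152.1]
ee_rot: [0.157, -0.157, 0.689, -0.689]
force: [-0.6, 0.3, -1.6]
grip_width: 0.307
time_s: 18.6
eef_pos: [618.3, -5.1, 150.8]
ee_rot: [-0.158, 0.157, -0.689, 0.689]
force: [-0.1, 0.9, -1.3]
grip_width: 0.303
```

```bash
python3 -m handwheel '[{"grip":20,"tx":0,"ty":0.7,"tz":0,"wx":0,"wy":0,"wz":0},{"grip":20,"tx":0,"ty":0.6,"tz":0,"wx":0,"wy":0,"wz":0},{"grip":20,"tx":0,"ty":0,"tz":0,"wx":0,"wy":0,"wz":0}]' 60
```

```text
time_s: 18.85
eef_pos: [618.4, -5.1, 150.0]
ee_rot: [-0.158, 0.157, -0.689, 0.69]
force: [-0.2, 0.1, 4.8]
grip_width: 0.304
```

```bash
python3 -m handwheel '[{"grip":30,"tx":0,"ty":-0.3,"tz":0,"wx":0,"wy":0,"wz":0},{"grip":34,"tx":0,"ty":0,"tz":0,"wx":0,"wy":0,"wz":0},{"grip":40,"tx":0,"ty":0,"tz":0,"wx":0,"wy":0,"wz":0},{"grip":50,"tx":0,"ty":0,"tz":0,"wx":0,"wy":0,"wz":0},{"grip":65,"tx":0,"ty":0,"tz":0,"wx":0,"wy":0,"wz":0},{"grip":85,"tx":0,"ty":0,"tz":0,"wx":0,"wy":0,"wz":0},{"grip":85,"tx":0,"ty":0,"tz":0,"wx":0,"wy":0,"wz":0},{"grip":85,"tx":0,"ty":0,"tz":0,"wx":0,"wy":0,"wz":0},{"grip":85,"tx":0,"ty":0,"tz":0,"wx":0,"wy":0,"wz":0},{"grip":85,"tx":0,"ty":0,"tz":0,"wx":0,"wy":0,"wz":0}]' 20
python3 - <<'E'
from h import *
W=cap('wrist','wrist9.png')
E
```

```text
time_s: 19.68
eef_pos: [618.1, -5.0, 149.4]
ee_rot: [0.157, -0.157, 0.689, -0.689]
force: [0.1, -0.1, -0.7]
grip_width: 0.998
```

View pics/wrist9.png

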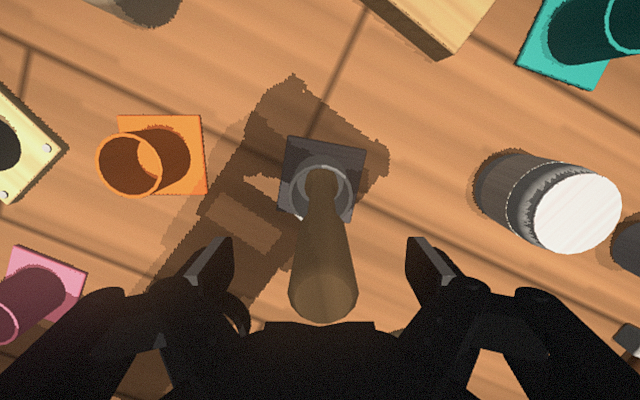

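The rammer stands upright between the open fingers (322,290), as before the grasp. I raise the arm straight up, then move aside over the tall pipe to inspect.

```bash
python3 -m handwheel '[{"grip":85,"tx":0,"ty":-10,"tz":0,"wx":0,"wy":0,"wz":0},{"grip":85,"tx":0,"ty":-20,"tz":0,"wx":0,"wy":0,"wz":0},{"grip":85,"tx":0,"ty":-20,"tz":0,"wx":0,"wy":0,"wz":0},{"grip":85,"tx":0,"ty":-20,"tz":0,"wx":0,"wy":0,"wz":0},{"grip":85,"tx":0,"ty":-20,"tz":0,"wx":0,"wy":0,"wz":0},{"grip":85,"tx":0,"ty":-20,"tz":0,"wx":0,"wy":0,"wz":0},{"grip":85,"tx":0,"ty":-20,"tz":0,"wx":0,"wy":0,"wz":0},{"grip":85,"tx":20,"ty":-10,"tz":0,"wx":0,"wy":0,"wz":0},{"grip":85,"tx":30,"ty":0,"tz":0,"wx":0,"wy":0,"wz":0},{"grip":85,"tx":30,"ty":0,"tz":0,"wx":0,"wy":0,"wz":0}]' 
python3 -m handwheel '[{"grip":85,"tx":30,"ty":0,"tz":0,"wx":0,"wy":0,"wz":0},{"grip":85,"tx":30,"ty":0,"tz":0,"wx":0,"wy":0,"wz":0},{"grip":85,"tx":30,"ty":0,"tz":0,"wx":0,"wy":0,"wz":0},{"grip":85,"tx":30,"ty":0,"tz":0,"wx":0,"wy":0,"wz":0},{"grip":85,"tx":0,"ty":0,"tz":0,"wx":0,"wy":0,"wz":0},{"grip":85,"tx":0,"ty":0,"tz":0,"wx":0,"wy":0,"wz":0},{"grip":85,"tx":0,"ty":0,"tz":0,"wx":0,"wy":0,"wz":0},{"grip":85,"tx":0,"ty":0,"tz":0,"wx":0,"wy":0,"wz":0}]' 
python3 - <<'E'
from h import *
cap('wrist','wrist10.png');cap('scene','scene10.png');cap('top','top10.png')
E
```

```text
time_s: 20.57
eef_pos: [545.3, -39.9, 290.5]
ee_rot: [-0.158, 0.157, -0.689, 0.69]
force: [-0.3, -1.0, -1.1]
grip_width: 0.995
time_s: 21.23
eef_pos: [438.5, -91.5, 289.6]
ee_rot: [-0.158, 0.157, -0.689, 0.689]
force: [0.3, 0.0, -0.9]
grip_width: 0.996
```

View pics/wrist10.png

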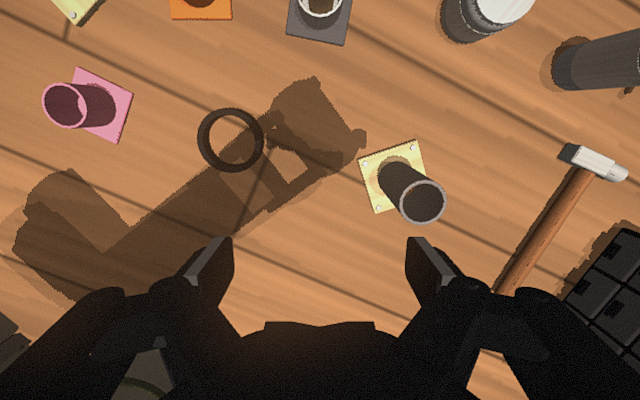

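View pics/scene10.png

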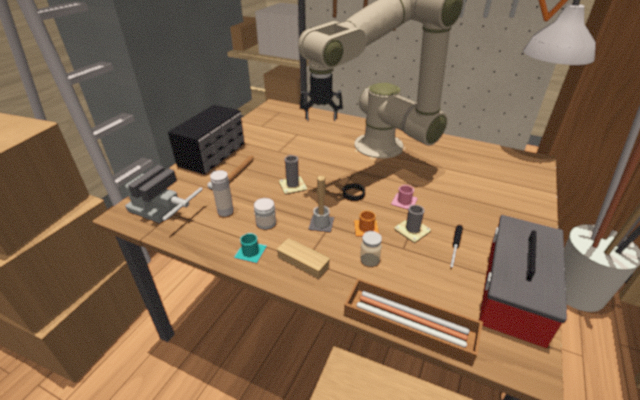

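View pics/top10.png

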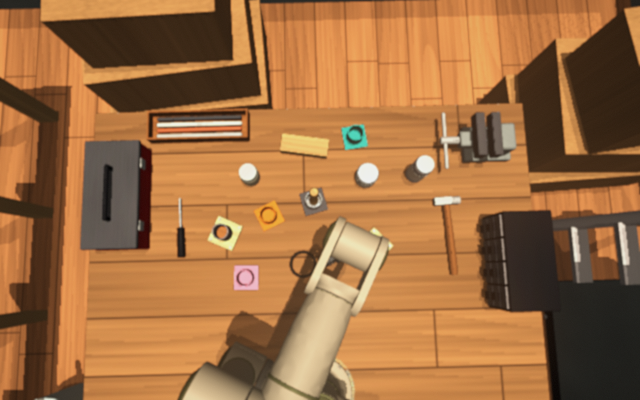

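The rammer is back upright in the steel pot (scene (320,200), top (314,193)). The bystanders stand where they were, and the gripper is clear of everything. Handing in.

```bash
python3 -c "
from rig import ctrl
print(ctrl.finish_job())"
```

```text
the job is handed in; nothing more can be done
None
```

The job is done and handed in at about 21 s of the 67 s allowed. I took the rammer from the steel pot and pushed the bung down in the taller pipe, then in the shorter one. The rammer is back in its pot, foot down and released.

- **Bungs:** Both stopped dead with the TCP at 183.8 mm, which puts the rammer foot at about 42 mm, as it should be with the bung on the floor. I pressed each there with about 22 N. I judged the depth from this contact height and force; the images agree, but I did not measure depth in them.
- **Rammer and bench:** The last pictures show the rammer upright in its pot. The other things look to be where they were, and the gripper is open and clear of everything.
- **Small disagreements:** The first camera estimates of the shorter pipe's position differed by about 6 mm. I settled this with a close wrist view before lowering the rammer, and side force stayed under 1 N going in. My first two move calls were refused because their rows lacked some keys, so the arm did not move.

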